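Hook the gas-cup shelf into the slotted upright and press it home

TASK

Pick up the small yellow shelf, hook both of its claws into the two slots of the upright and press it down, without forcing it, until it is fully home and the red spring catch has snapped out above its bottom tab. Leave it locked there, level and let go, and do not disturb the gas cup and the two plate blanks lying about.

Things in the scene. Friction and masses are not known exactly. Their poses are not given: they have to be found in the camera images.
- shelf_grip (a point): Where to grasp the yellow hook-on shelf (0.27 to 0.43 kg): in its upright web, 10 mm thick in y, flat, 77 mm long in x; 102 mm above the shelf's underside, 20 mm below the web's top edge, 48 mm in front of the back face. Axes: x out of the back, as the claws point; y left seen along x; z up. It starts standing on its tray (72 mm wide, 11 to 120 mm in front of the back, lip 11 mm high).
- shelf_claw (a point): Tip (lowest point) of the upper claw's tongue. Two steel claws, 8 mm thick in y, one 58 mm under the other, stick 12.5 mm out of the shelf's back: a neck 10 mm high through the slot, and at its end a tongue 6 mm thick hanging 17 mm below the neck's underside. This point is 89 mm above the shelf's underside and 9.5 mm behind the back face. The back flange is 24 mm wide.
- shelf_tab (a point): Top edge of the tab low on the shelf's back, 17 mm above the shelf's underside, at the back face. The tab is a ramp 15 mm high that pushes the catch in as the shelf comes down; the catch then snaps out over it into a notch.
- upright: Grey upright bolted to the table; dark base 100x100 mm. Origin on the table below the front face of its slotted aluminium strip; x points into the upright (front faces -x), y left seen along x. The strip is 5 mm thick, 52 wide, top at 198 mm, 25 mm of hollow behind. It was clamped on by hand: strip, slots and catch sit up to 6 mm higher or lower than stated here; unmeasured, to be felt.
- slot_upper (a point): Nominal middle of the upper slot's lower edge, in the strip's front face, 146 mm above the table (true height up to 6 mm off). The slot is 13 mm wide, mouth bevelled, and 43 mm high; the lower slot is the same, 58 mm below. Each claw is 27 mm high, so it goes in best with its tongue tip 8 mm above the slot's nominal lower edge, then moves down behind the strip.
- shelf_home (a point): Nominal place of shelf_grip when the shelf is home, axes parallel, back on the strip: 48 mm in front of it, 142 mm above the table (true height up to 6 mm off). The claws enter 17 to 33 mm higher. About 13 mm above home the tab meets the catch; pushing past takes 10 to 18 N all the way, e.g. with closed fingers on the web's top, to a hard stop at home. Over 40 N is forcing the upright.
- catch (a joint): Red spring catch in the strip, a wedge 10 mm wide that sticks 7 mm out of the strip's front, nominally 58 to 64 mm above the table, flat underneath. 0 = fully out (m); grows up to 0.0085 as it is pushed back (spring 10 N at 0, plus 500 N/m). The tab pushes it in in passing; it springs back to 0 when the shelf is within 1.5 mm of home, where it no longer touches the shelf.
- gas_cup_1: Pink ceramic gas cup, 20 mm wide, 46 mm high, standing on the table beside the upright; origin at its foot. Leave alone.
- coupon_0: Grey steel plate blank, 50x50x10 mm, flat on the table near the shelf's starting place; origin at its underside. Leave alone.
- coupon_2: Bright steel plate blank, 60x60x10 mm, flat on the table on the other side of the upright; origin at its underside. Leave alone.
- stop_angle: Fixed black angle plate between the shelf's starting place and the upright, an obstacle: 100 mm along world x, 115 mm along world y, 150 mm high at its left (+y) side; origin near the middle of its foot. Carry the shelf over it.

How it is judged:
By the outcome, as a careful person would: the job done as asked, in the order asked, and still so for the second after the job is handed in, with the robot touching nothing.
It also fails if it takes over 42 s, if anything falls off the work surface, if the arm or the gripper's body presses on something with over 40 N, if the wrist force passes 120 N, or if a joint passes its speed limit or range.

ROBOT

A 6-joint arm with a two-finger parallel gripper is mounted at the origin on a cart in front of the work surface, level with it; the furniture and walls round the work are solid. World frame = base frame: x ahead of the robot, y to its left, z up, the work surface at z = 0. Lengths are in mm, angles in rad, forces in N, time in s.
With the tool pointing down it reaches from about 300 to 775 mm from the base axis. Payload 14.6 kg.
Tool frame: the origin (TCP) lies at the centre of the arm's flange, where the gripper is bolted on; the fingertips stand 199 mm ahead of it and the grasp point (between the pads) lies 180 mm ahead of it; z points along the fingers, y is the line along which they close (so a half turn about z gives the same grasp; the last joint's range is limited). The gripper opens to 94 mm and grips with 3 to 60 N. Pads are 16 mm wide; open, the fingers measure 119 mm over their backs; the gripper's body (75 mm by 177 mm) begins 78 mm behind the grasp point.
Start: joints at [1.215, 0.3, 1.521, -0, 1.321, -0.067], TCP at [156.639, 527.214, 404.646] pointing down, gripper open.
Joint ranges: [-3.03, 3.03], [-0.79, 2.21], [0.23, 2.52], [-1.04, 4.18], [0, 3.07], [-2.55, 2.55]. Speed limits (rad/s): [2.22, 2.22, 2.57, 3.14, 3.14, 3.14].

INTERFACE

Orientations are given as [roll, pitch, yaw] about the fixed x, y, z axes, in that order (R = Rz(yaw) Ry(pitch) Rx(roll)).
In Python, from cell import manip, optics, workorder gives the robot as it stands.
- The arm moves only by the tool step_arm, never from a script. Its argument "increments" is a list that holds one entry, the list of rows, each a list of 7 numbers: the turn, a rotation vector about the tool's x, y, z as a fraction of full scale, then the shift along the tool's x, y, z as a fraction of full scale, then the closure, from -1 (fully open) to 1 (shut). In form: [[[wx, wy, wz, tx, ty, tz, fingers], ...]]. A call has 1 to 5 rows; each row shifts and turns the commanded pose from where the row before left it, along the tool's axes as they then stand; what a row does not reach is not made up. Full scale, the value 1, is 40 mm for a shift and 45 degrees for a turn. A row lasts 1/10 s, in which the tool goes at most 50 mm and 8.59 degrees, less where a joint would pass 70% of its speed; a pose out of reach is approached as far as the arm can. A call with a number of a shift or a turn outside -1 to 1 is refused whole. A call with a gripper value outside its range is refused whole. The fingers move at their own pace and stop on an object; "newtons" is the grip in N (left out, the last holds). Time passes only in rows, so rows that do not move let the fingers close. It gives the time, the measured TCP pose, the force, the opening and the grip force at its end, in the units of the state.
- manip.read_state(): the state, without advancing time (a new reading comes with each control period).
- optics.camera(name): name is "side" or "top" or "wrist"; returns a dict with "frame" (400x640x3 uint8, red, green, blue), "range_z" (400x640 float32, mm along the optical axis (not along the pixel's ray), 0 where there is no reading), "mtx" (3x3 intrinsics, pixels), "cam_to_world" (4x4, takes a point from camera to world coordinates). Camera axes: x right, y down, z forward; pixel columns grow to the right and rows downward; lengths in mm; the calibration is good to about 2 mm. A picture is of the moment at which its call begins.
- workorder.sign_off(): hands the job in; it is judged then, once.
The state is a dict: "clock": time; "joints": joint angles; "qd": joint speeds; "effort": joint torques, N m; "eef_pos": TCP position; "eef_rot": TCP orientation; "wrist_force": force on the tool from outside, world axes, zero at the start; "moment": the same for the moment, N m; "finger_gap": finger opening in mm; "finger_force": force on a finger pad.
Only numpy, scipy, OpenCV 4.12 (cv2) and the standard library are available. Lean on these libraries where they do the work, as an engineer would, in place of code of your own. Each camera call takes 0.05 s, during which the arm holds its last target. There are 200 camera calls.

## Working session

There is one attempt and no reset: what is moved stays moved. The work goes in short steps, Python scripts to look and compute and a tool call to move; the robot and the scene stay as the last step left them, time stands still between calls to the robot, and variables do not carry over. Pictures are saved under pics/ and viewed, at most 13 in all, crops included, and the job is handed in when it is done.

Besides the shell and the picture viewer there is one more tool, called after ">>>" in YAML: its name, and indented under it one key for each argument. step_arm: Moves the arm, as the interface text tells. Its arguments: {"type":"object","properties":{"increments":{"type":"array","items":{"type":"array","items":{"type":"array","items":{"type":"number"}}}},"newtons":{"type":"number"}},"required":["increments"]}

```bash
mkdir -p pics; ls; python3 - <<'E'
from cell import manip, optics
import cv2,numpy as np
print(manip.read_state())
for n in("side","top"):
    c=optics.camera(n); cv2.imwrite(f"pics/{n}0.png",c["frame"][:,:,::-1]); np.savez(f"{n}0.npz",**c); print(n,c["mtx"],c["cam_to_world"].round(3))
E
```

```text
pics
{'clock': 0.0, 'joints': array([ 1.21540404e+00,  3.00470563e-01,  1.52157515e+00, -5.58655892e-06,
        1.32073439e+00, -6.65938407e-02]), 'qd': array([-2.73609740e-04, -7.33405625e-05,  2.00745882e-03, -1.19175948e-04,
       -5.19507006e-04, -3.39145700e-04]), 'effort': array([-4.76944206e-04, -5.31806731e+01, -3.52735698e+01,  7.07880151e-02,
        2.44071818e-02, -8.89574630e-05]), 'eef_pos': array([156.62844258, 527.19082872, 404.08900591]), 'eef_rot': array([-3.14040748e+00, -7.36188920e-05,  2.85279555e+00]), 'wrist_force': array([-0.56875345,  1.10521574,  0.07896608]), 'moment': array([ 0.04398279, -0.01153414,  0.02313117]), 'finger_force': 0.0, 'finger_gap': 93.7338362685578}
side [[498.18513167   0.         319.84334254]
 [  0.         498.18513167 191.950578  ]
 [  0.           0.           1.        ]] [[ 9.990000e-01 -3.000000e-02  1.200000e-02  4.997660e+02]
 [-2.800000e-02 -6.150000e-01  7.880000e-01 -1.286625e+03]
 [-1.700000e-02 -7.880000e-01 -6.150000e-01  1.141729e+03]
 [ 0.000000e+00  0.000000e+00  0.000000e+00  1.000000e+00]]
top [[502.22385388   0.         316.03245911]
 [  0.         502.22385388 201.4575794 ]
 [  0.           0.           1.        ]] [[ 2.900000e-02 -9.820000e-01  1.850000e-01  2.329710e+02]
 [-1.000000e+00 -3.000000e-02 -2.000000e-03  2.851300e+01]
 [ 8.000000e-03 -1.850000e-01 -9.830000e-01  1.578244e+03]
 [ 0.000000e+00  0.000000e+00  0.000000e+00  1.000000e+00]]
```

View pics/side0.png

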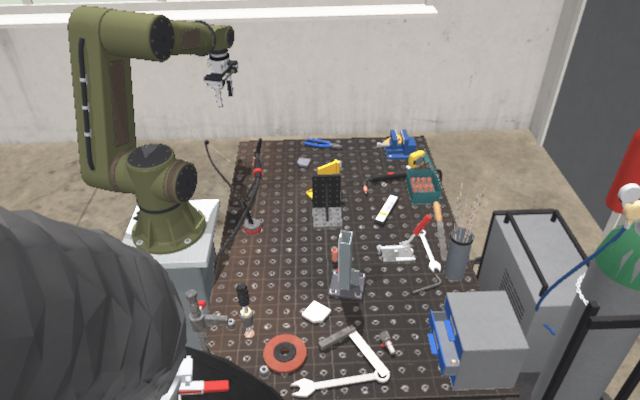

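View pics/top0.png

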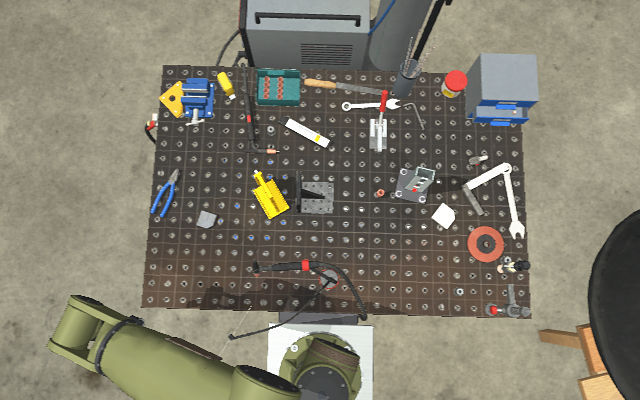

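The side and top views show the yellow shelf (top px 268,193), black angle (315,195), upright (417,182), gas cup (380,193), and blanks (207,219) and (444,215). Next I'll use the depth data.

```bash
cat > h.py <<'E'
import numpy as np,cv2
def cloud(c):
    v,u=np.mgrid[:400,:640]; z=c["range_z"].astype(float); K=c["mtx"]
    p=np.stack([(u-K[0,2])*z/K[0,0],(v-K[1,2])*z/K[1,1],z],-1)
    T=c["cam_to_world"]; return p@T[:3,:3].T+T[:3,3]
def hsv(c): return cv2.cvtColor(c["frame"],cv2.COLOR_RGB2HSV)
def box(p):
    r=cv2.minAreaRect(p[:,:2].astype(np.float32)); return np.round(r[0],1),np.round(r[1],1),round(r[2],2),len(p)
E
python3 - <<'E'
from h import *
for n,roi,ur in(("top",(240,300,160,225),(390,440,160,205)),("side",(300,350,150,205),(325,370,225,300))):
    c=dict(np.load(n+"0.npz")); P=cloud(c); H=hsv(c)
    m=np.zeros((400,640),bool); m[roi[2]:roi[3],roi[0]:roi[1]]=1
    y=m&(H[...,0]>18)&(H[...,0]<35)&(H[...,1]>120)&(c["range_z"]>0)
    q=P[y]; print(n,"yellow z pct",np.percentile(q[:,2],[0,10,50,90,100]).round())
    for a,b in((3,30),(60,105),(105,118),(112,140)):
        s=q[(q[:,2]>a)&(q[:,2]<b)]
        if len(s)>4: print(a,b,box(s))
    m[:]=0; m[ur[2]:ur[3],ur[0]:ur[1]]=1; q=P[m]
    for a,b in((4,20),(60,180),(185,215)):
        s=q[(q[:,2]>a)&(q[:,2]<b)]
        if len(s)>4: print("upr",a,b,box(s),np.median(s[:,2]).round(1))
    x0,x1,y0,y1=(230,470,145,245) if n=="top" else (290,380,145,305)
    k=3 if n=="top" else 3.5
    cr=cv2.resize(c["frame"][y0:y1,x0:x1],None,fx=k,fy=k,interpolation=cv2.INTER_CUBIC); cv2.imwrite(f"pics/{n}c.png",cr[:,:,::-1])
E
```

```text
top yellow z pct [-543.   -2.    5.  118.  126.]
3 30 (array([551.1, 179.9]), array([153.2,  74.5]), 30.39, 395)
60 105 (array([547.3, 179.3]), array([82.8, 21.9]), 30.38, 37)
105 118 (array([550.6, 183. ]), array([85.8, 17.5]), 29.65, 29)
112 140 (array([551.7, 183.1]), array([87.6, 22.5]), 28.5, 113)
upr 4 20 (array([ 602.5, -290.2]), array([148.5, 158.9]), 0.21, 584) 9.4
upr 60 180 (array([ 578.9, -278.9]), array([51.5, 39.6]), 76.09, 337) 134.0
upr 185 215 (array([ 581.3, -280.5]), array([53.2, 37.9]), 77.37, 138) 197.1
side yellow z pct [ -5.   6. 102. 123. 155.]
3 30 (array([479.5, 167. ]), array([60.3, 18.6]), 89.1, 37)
60 105 (array([529.4, 151.4]), array([172.4,  44.3]), 51.54, 115)
105 118 (array([559.1, 180.1]), array([92.1, 31.1]), 40.17, 67)
112 140 (array([554.7, 181. ]), array([94.4, 25.9]), 38.68, 89)
upr 4 20 (array([ 598.7, -179.7]), array([325.1, 141.3]), 87.93, 704) 10.0
upr 60 180 (array([ 583. , -282.2]), array([61.7, 61. ]), 30.02, 492) 124.2
upr 185 215 (array([ 580. , -280.9]), array([58.4, 36.1]), 77.88, 151) 195.8
```

View pics/topc.png

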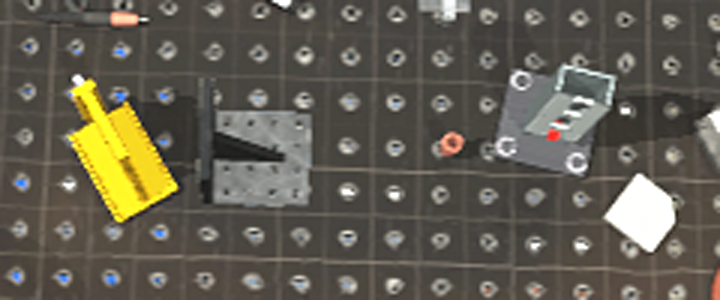

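The shelf's claws point along yaw ≈ +30°, and the upright's yaw is ≈ −12.6°. I'll go above the shelf and check it from near.

>>> step_arm:
  increments:
    - [[0,0,0,-0.99,-0.45,0,-1],[0,0,0,-0.99,-0.45,0,-1],[0,0,0,-0.99,-0.45,0,-1],[0,0,0,-0.99,-0.45,0,-1],[0,0,0,-0.99,-0.45,0,-1]]

```text
clock: 0.6
eef_pos: [321.8, 383.2, 404.5]
eef_rot: [-3.141, -0.0, 2.853]
wrist_force: [0.8, -0.1, -0.7]
finger_gap: 94.0
finger_force: 0.0
```

>>> step_arm:
  increments:
    - [[0,0,0,-0.99,-0.45,0,-1],[0,0,0,-0.99,-0.45,0,-1],[0,0,0,-0.99,-0.45,0,-1],[0,0,0,-0.99,-0.45,0,-1],[0,0,0,-0.99,-0.45,0,-1]]

```text
clock: 1.1
eef_pos: [486.1, 240.4, 404.5]
eef_rot: [-3.141, -0.0, 2.853]
wrist_force: [-1.3, 0.8, 0.7]
finger_gap: 94.1
finger_force: 0.0
```

>>> step_arm:
  increments:
    - [[0,0,-0.19,0,0,0,-1],[0,0,-0.19,0,0,0,-1],[0,0,-0.19,0,0,0,-1],[0,0,-0.19,0,0,0,-1],[0,0,-0.19,0,0,0,-1]]

```text
clock: 1.6
eef_pos: [485.0, 241.8, 404.3]
eef_rot: [3.142, -0.001, -2.678]
wrist_force: [0.2, -0.2, -0.0]
finger_gap: 94.0
finger_force: 0.0
```

```bash
python3 - <<'E'
from cell import manip, optics
from h import *
s=manip.read_state();print({k:np.round(s[k],4) for k in("clock","eef_pos","eef_rot","joints","wrist_force")})
c=optics.camera("wrist"); cv2.imwrite("pics/w1.png",c["frame"][:,:,::-1]); np.savez("w1.npz",**c); print(c["mtx"],c["cam_to_world"].round(3))
P=cloud(c);H=hsv(c)
y=(H[...,0]>18)&(H[...,0]<35)&(H[...,1]>120)&(c["range_z"]>0)
q=P[y]
for a,b in((-5,20),(40,105),(105,118),(115,130)):
    t=q[(q[:,2]>a)&(q[:,2]<b)]
    if len(t)>4: print(a,b,box(t),np.median(t[:,2]))
E
```

```text
{'clock': np.float64(1.6), 'eef_pos': array([484.9824, 241.8468, 404.2894]), 'eef_rot': array([ 3.1415e+00, -8.0000e-04, -2.6782e+00]), 'joints': array([ 0.395 ,  0.2824,  1.5444,  0.    ,  1.3156, -1.6392]), 'wrist_force': array([ 0.2018, -0.1903, -0.0221])}
[[276.51466185   0.         314.969043  ]
 [  0.         276.51466185 202.35995152]
 [  0.           0.           1.        ]] [[-4.47000e-01  8.71000e-01  2.04000e-01  4.25830e+02]
 [ 8.95000e-01  4.35000e-01  1.01000e-01  2.12897e+02]
 [-1.00000e-03  2.27000e-01 -9.74000e-01  3.85730e+02]
 [ 0.00000e+00  0.00000e+00  0.00000e+00  1.00000e+00]]
-5 20 (array([622.2, 299.2]), array([441.6, 185.1]), 67.16, 3068) 5.481416013458016
40 105 (array([548.7, 184.2]), array([111. ,  10.7]), 36.5, 1276) 70.85928032577218
105 118 (array([553.6, 188.4]), array([94.8, 10. ]), 36.44, 251) 111.77221652607295
115 130 (array([551.1, 185.6]), array([86., 23.]), 27.76, 638) 123.06933114860271
```

View pics/w1.png

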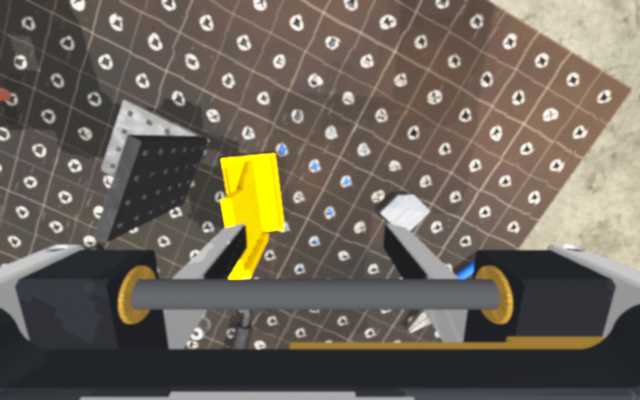

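The wrist view shows the shelf at px (250,215), partly behind the left finger. I'll refine its yaw from the connected yellow blob.

```bash
python3 - <<'E'
from h import *
for n,seed in(("w1",(200,265)),("top0",(190,268))):
    c=dict(np.load(n+".npz")); P=cloud(c);H=hsv(c)
    y=((H[...,0]>18)&(H[...,0]<35)&(H[...,1]>120)&(c["range_z"]>0)).astype(np.uint8)
    _,L=cv2.connectedComponents(y,connectivity=4); m=L==L[seed]
    q=P[m]; 
    t=q[(q[:,2]>-3)&(q[:,2]<25)]; print(n,"tray",box(t))
    a=np.radians(30); ex=np.array([np.cos(a),np.sin(a)]); ey=np.array([-ex[1],ex[0]])
    for lo,hi in((30,110),(119,126)):
        t=q[(q[:,2]>lo)&(q[:,2]<hi)][:,:2]; X=t@ex; Y=t@ey
        for x in np.arange(X.min()//10*10,X.max(),10):
            s=(X>=x)&(X<x+10)
            if s.sum()>2: print(lo,x,s.sum(),Y[s].min().round(1),np.median(Y[s]).round(1),Y[s].max().round(1))
E
```

```text
w1 tray (array([568.4, 183.3]), array([186.1,  90.6]), 31.14, 3037)
30 500.0 14 -125.4 -120.2 -116.4
30 510.0 102 -125.8 -119.1 -115.0
30 520.0 208 -125.3 -116.3 -114.5
30 530.0 162 -115.4 -114.8 -114.3
30 540.0 158 -115.0 -114.5 -113.8
30 550.0 158 -114.8 -114.2 -113.6
30 560.0 102 -114.3 -113.9 -113.3
30 570.0 97 -114.0 -113.6 -113.1
30 580.0 103 -113.6 -113.2 -112.6
30 590.0 140 -113.4 -112.9 -112.1
30 600.0 285 -113.2 -108.6 -104.9
30 610.0 20 -105.6 -105.3 -105.0
119 520.0 40 -124.7 -119.4 -114.8
119 530.0 115 -124.8 -119.0 -114.1
119 540.0 106 -124.5 -118.4 -113.8
119 550.0 54 -124.0 -119.1 -113.9
119 590.0 42 -118.9 -113.9 -112.3
119 600.0 155 -126.1 -114.6 -105.1
119 610.0 48 -128.0 -115.1 -105.2
top0 tray (array([552. , 181.5]), array([155.2,  75.8]), 32.19, 661)
30 510.0 14 -125.9 -121.7 -117.6
30 520.0 21 -125.8 -121.3 -116.0
30 550.0 3 -115.4 -115.2 -115.2
30 570.0 3 -114.6 -114.6 -114.4
30 590.0 3 -114.0 -113.8 -113.7
30 600.0 24 -129.5 -112.6 -107.1
119 520.0 3 -124.9 -122.3 -118.3
119 530.0 9 -125.1 -119.9 -117.1
119 540.0 9 -124.1 -121.3 -116.2
119 550.0 7 -124.4 -120.2 -116.4
119 560.0 6 -122.0 -117.9 -115.2
119 570.0 7 -123.4 -118.1 -114.3
119 580.0 5 -122.3 -118.5 -115.8
119 590.0 9 -122.7 -118.6 -114.6
119 600.0 14 -128.3 -117.6 -106.9
119 610.0 5 -127.1 -117.7 -107.1
```

```bash
python3 - <<'E'
from h import *
c=dict(np.load("w1.npz")); P=cloud(c);H=hsv(c)
y=((H[...,0]>18)&(H[...,0]<35)&(H[...,1]>120)&(c["range_z"]>0)).astype(np.uint8)
_,L=cv2.connectedComponents(y,connectivity=4); q=P[L==L[200,265]]
a=np.radians(31.9); ex=np.array([np.cos(a),np.sin(a)]); ey=np.array([-ex[1],ex[0]])
t=q[(q[:,2]>119)&(q[:,2]<126)]; X=t[:,:2]@ex; Y=t[:,:2]@ey
print("web X",np.percentile(X,[0,1,99,100]).round(1))
f=X>595; print("flange Y",np.percentile(Y[f],[1,99]),"X edge off-web",np.percentile(X[f&(abs(Y-np.median(Y[f]))>7)],[1,10,90,99]))
w=X<560; print("web Y",np.percentile(Y[w],[1,99]))
s=q[(q[:,2]>30)&(q[:,2]<110)]; Xs=s[:,:2]@ex;Ys=s[:,:2]@ey; k=(Xs>535)&(Xs<595); print("face Y",np.median(Ys[k]),np.polyfit(Xs[k],Ys[k],1))
xb=np.percentile(X[f],99)
g=(xb-48)*ex+(np.median(Ys[k])-5)*ey; print(g)
E
```

```text
web X [522.9 523.  608.  609. ]
flange Y [-146.67760255 -125.22985599] X edge off-web [599.84788212 600.49249097 607.28934774 608.19685598]
web Y [-142.19623452 -132.06235721]
face Y -132.54881559636064 [-5.19285253e-04 -1.32246068e+02]
[548.72582683 179.53360374]
```

>>> step_arm:
  increments:
    - [[0,0,-0.119,0,0,0,-1],[0,0,0,-0.177,-0.72,0,-1],[0,0,0,-0.177,-0.72,0,-1],[0,0,0,-0.177,-0.72,0,-1],[0,0,0,0,0,0,-1]]

```text
clock: 2.15
eef_pos: [549.9, 177.3, 404.0]
eef_rot: [-3.141, -0.001, -2.597]
wrist_force: [-0.1, 0.9, 0.1]
finger_gap: 93.9
finger_force: 0.0
```

>>> step_arm:
  increments:
    - [[0,0,0,0,0,0.9,-1],[0,0,0,0,0,0.9,-1],[0,0,0,0,0,0.9,-1],[0,0,0,0,0,0.34,-1],[0,0,0,0,0,0,-1]]

```text
clock: 2.65
eef_pos: [547.9, 179.7, 281.7]
eef_rot: [3.141, -0.003, -2.592]
wrist_force: [-0.3, -0.6, 0.7]
finger_gap: 93.8
finger_force: 0.0
```

```bash
python3 - <<'E'
from cell import manip
import numpy as np
s=manip.read_state();print({k:np.round(s[k],4) for k in("clock","eef_pos","eef_rot","wrist_force")})
E
```

```text
{'clock': np.float64(2.65), 'eef_pos': array([547.9101, 179.7057, 281.7438]), 'eef_rot': array([ 3.1407e+00, -3.0000e-03, -2.5918e+00]), 'wrist_force': array([-0.3286, -0.624 ,  0.7273])}
```

>>> step_arm:
  increments:
    - [[0,0,0,0,0,0,1],[0,0,0,0,0,0,1],[0,0,0,0,0,0,1],[0,0,0,0,0,0,1],[0,0,0,0,0,0,1]]
  newtons: 40

```text
clock: 3.15
eef_pos: [548.3, 179.4, 283.5]
eef_rot: [-3.141, 0.001, -2.591]
wrist_force: [-0.2, -0.3, -0.5]
finger_gap: 57.6
finger_force: 0.0
```

>>> step_arm:
  increments:
    - [[0,0,0,0,0,0,1],[0,0,0,0,0,0,1],[0,0,0,0,0,0,1],[0,0,0,0,0,0,1],[0,0,0,0,0,0,1]]

```text
clock: 3.65
eef_pos: [548.3, 179.4, 283.0]
eef_rot: [-3.142, -0.0, -2.591]
wrist_force: [0.1, -1.4, 0.2]
finger_gap: 17.5
finger_force: 0.0
```

>>> step_arm:
  increments:
    - [[0,0,0,0,0,0,1],[0,0,0,0,0,0,1],[0,0,0,0,0,0,1],[0,0,0,0,0,0,1]]

```text
clock: 4.05
eef_pos: [548.3, 179.4, 283.0]
eef_rot: [3.142, -0.0, -2.591]
wrist_force: [-0.6, 0.6, -0.5]
finger_gap: 10.1
finger_force: 40.0
```

>>> step_arm:
  increments:
    - [[0,0,0,0,0,-0.5,1],[0,0,0,0,0,-0.9,1],[0,0,0,0,0,-0.9,1],[0,0,0,0,0,-0.9,1],[0,0,0,0,0,-0.9,1]]

```text
clock: 4.55
eef_pos: [548.1, 179.3, 448.0]
eef_rot: [3.141, -0.001, -2.591]
wrist_force: [0.1, 0.3, -4.0]
finger_gap: 9.6
finger_force: 40.0
```

>>> step_arm:
  increments:
    - [[0,0,0,0,0,-0.9,1],[0,0,0,0,0,-0.6,1],[0,0,0,0,0,0,1]]

```text
clock: 4.85
eef_pos: [548.0, 179.3, 509.9]
eef_rot: [-3.14, 0.005, -2.591]
wrist_force: [0.1, -0.2, -5.2]
finger_gap: 9.5
finger_force: 40.0
```

```bash
python3 - <<'E'
from cell import manip,optics
from h import *
s=manip.read_state();print({k:np.round(s[k],4) for k in("clock","eef_pos","eef_rot","wrist_force","moment","finger_gap")})
T=s["eef_pos"]
from scipy.spatial.transform import Rotation as R
for n in("wrist","top"):
    c=optics.camera(n);np.savez(n+"2.npz",**c)
    cv2.imwrite(f"pics/{n}2.png",c["frame"][:,:,::-1])
# upright in top depth
P=cloud(c)
a=np.radians(-12.6)
m=np.zeros((400,640),bool);m[150:215,380:450]=1;m&=c["range_z"]>0
q=P[m]
from scipy.optimize import minimize_scalar
k=q[(q[:,2]>192)&(q[:,2]<206)]; print("top rim",box(k),np.median(k[:,2]))
f=q[(q[:,2]>40)&(q[:,2]<188)]
# front plane: robust fit x = a+b*y
A=f[:,:2];s_=np.ones(len(A),bool)
for i in range(15):
    p=np.polyfit(A[s_,1],A[s_,0],1);r=A[:,0]-np.polyval(p,A[:,1]);s_=abs(r-np.median(r[s_]))<(8 if i<8 else 3)
print("front x=p0*y+p1",p,"yaw",-np.degrees(np.arctan(p[0])),s_.sum(),len(A),"y range",np.percentile(A[s_,1],[1,99]))
d=np.array([np.cos(a),np.sin(a)]);print(np.histogram(A@d,20))
E
```

```text
{'clock': np.float64(4.85), 'eef_pos': array([547.9946, 179.3036, 509.8816]), 'eef_rot': array([-3.1401,  0.0047, -2.5908]), 'wrist_force': array([ 0.082 , -0.2215, -5.1928]), 'moment': array([ 0.0756, -0.0079,  0.0358]), 'finger_gap': np.float64(9.5472)}
top rim (array([ 581.8, -281. ]), array([53. , 36.9]), 78.06, 106) 198.14668370871402
front x=p0*y+p1 [2.13206428e-01 6.25600958e+02] yaw -12.035620356679912 194 409 y range [-301.55226714 -252.23993699]
(array([  5,   2,   7,   0,   4, 183,  37,  18,  22,  57,  71,   0,   0,
         0,   0,   0,   0,   0,   0,   3]), array([573.26816309, 580.23791297, 587.20766285, 594.17741273,
       601.14716261, 608.11691249, 615.08666237, 622.05641225,
       629.02616213, 635.99591201, 642.96566189, 649.93541177,
       656.90516165, 663.87491153, 670.84466141, 677.81441129,
       684.78416117, 691.75391105, 698.72366093, 705.69341081,
       712.66316069]))
```

View pics/wrist2.png

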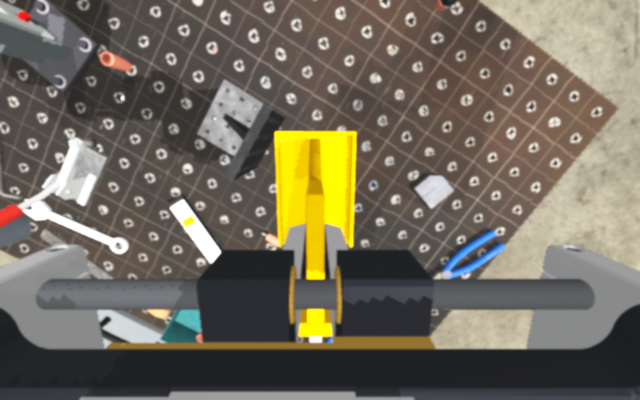

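Grip is good: the web is centred between the pads at px (315,200). I'll carry it at height to a point in front of the upright.

>>> step_arm:
  increments:
    - [[0,0,0.161,0,0,0,1],[0,0,0.161,0,0,0,1],[0,0,0.161,0,0,0,1],[0,0,0.161,0,0,0,1],[0,0,0.161,0,0,0,1]]

```text
clock: 5.45
eef_pos: [548.6, 179.5, 504.4]
eef_rot: [-3.14, -0.004, 3.055]
wrist_force: [-0.1, 0.6, -4.0]
finger_gap: 9.9
finger_force: 40.0
```

>>> step_arm:
  increments:
    - [[0,0,0.161,0,0,0,1],[0,0,0,-0.05,-0.8,0,1],[0,0,0,-0.05,-0.92,0,1],[0,0,0,-0.05,-0.92,0,1],[0,0,0,-0.05,-0.92,0,1]]

```text
clock: 5.95
eef_pos: [526.5, 37.1, 504.6]
eef_rot: [-3.141, -0.003, 2.934]
wrist_force: [0.9, 0.5, -4.9]
finger_gap: 9.6
finger_force: 40.0
```

>>> step_arm:
  increments:
    - [[0,0,0,-0.05,-0.92,0,1],[0,0,0,-0.05,-0.92,0,1],[0,0,0,-0.05,-0.92,0,1],[0,0,0,-0.05,-0.92,0,1],[0,0,0,0,0,0,1]]

```text
clock: 6.45
eef_pos: [503.7, -110.6, 504.6]
eef_rot: [-3.141, -0.004, 2.93]
wrist_force: [-0.4, 0.4, -3.6]
finger_gap: 9.7
finger_force: 40.0
```

```bash
cat > st.py <<'E'
from cell import manip
import numpy as np
a=np.radians(-12.0); ex=np.array([np.cos(a),np.sin(a)]); ey=np.array([-ex[1],ex[0]])
def st():
    s=manip.read_state();p=s["eef_pos"];r=s["eef_rot"]
    print("t",round(float(s["clock"]),2),"pos",p.round(1),"u,v",(p[:2]@ex).round(2),(p[:2]@ey).round(2),"rot deg",np.degrees(r).round(2),"F",s["wrist_force"].round(1),"gap",np.round(s["finger_gap"],1))
    return s
E
python3 - <<'E'
from st import *; from h import *
from cell import optics
s=st()
for n in("wrist","side"):
    c=optics.camera(n);np.savez(n+"3.npz",**c);cv2.imwrite(f"pics/{n}3.png",c["frame"][:,:,::-1])
    P=cloud(c);z=c["range_z"]>0
    U=P[...,:2]@ex;V=P[...,:2]@ey;Z=P[...,2]
    k=z&(Z>60)&(Z<190)&(abs(V+153)<40)&(U>595)&(U<660)
    print(n,"n",k.sum()); 
    if k.sum()>10: print("U hist",np.histogram(U[k],13,(595,660))[0])
    f=k&(abs(U-612)<5)
    if f.sum()>20:
        print("V ext",np.percentile(V[f],[1,3,97,99]).round(1),"U med",np.median(U[f]).round(2),"slope",np.polyfit(V[f],U[f],1))
    H=hsv(c); red=((H[...,0]<8)|(H[...,0]>172))&(H[...,1]>170)&(abs(V+153)<30)&(abs(U-608)<25)&z
    if red.sum()>3: print("red",red.sum(),"U",U[red].min(),U[red].max(),"V",V[red].min(),V[red].max(),"Z",Z[red].min(),Z[red].max(), "uv",np.argwhere(red).mean(0))
E
```

```text
t 6.45 pos [ 503.7 -110.6  504.6] u,v 515.69 -3.41 rot deg [-179.97   -0.21  167.88] F [-0.4  0.4 -3.6] gap 9.7
wrist n 1065
U hist [  0   5  24 879  35   5   1  22  46  48   0   0   0]
V ext [-177.7 -176.9 -128.7 -127.2] U med 611.17 slope [2.01054211e-02 6.14726636e+02]
red 37 U 604.3287434585388 623.4209591147835 V -172.3658981808517 -147.69866254808719 Z 10.794351048623128 71.29386923997572 uv [240.37837838 222.56756757]
side n 547
U hist [  0   1   3  65  63  78  79  73  60 106   7   5   7]
V ext [-181.7 -181.1 -130.5 -128.4] U med 614.36 slope [4.56958613e-02 6.21590723e+02]
```

View pics/wrist3.png

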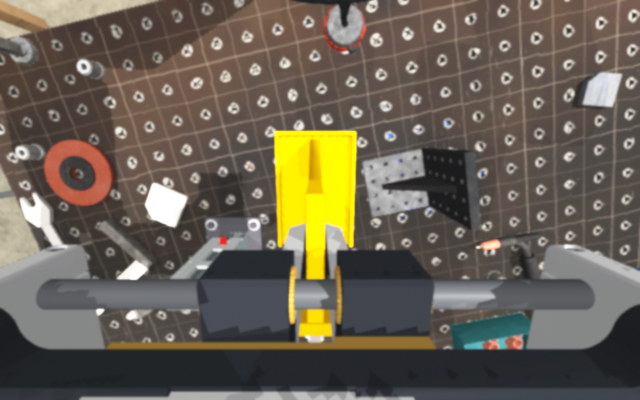

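The wrist view shows the tray at (315,200), the upright at (215,250) with its red catch at (223,240), and the gas cup hidden behind the gripper. I'll rectify the strip's front plane from the wrist and top views to see the slot centres.

```bash
python3 - <<'E'
from st import *; from h import *
k=4; vs=-115-np.arange(0,76,1/k)[:]  # left->right = decreasing V
zs=np.arange(210,40,-1/k)
VV,ZZ=np.meshgrid(vs,zs); out=[]
for n,u0 in(("wrist3",611.5),("top2",611.7),("side3",611.5)):
    c=dict(np.load(n+".npz"));T=np.linalg.inv(c["cam_to_world"])
    W=np.stack([u0*ex[0]+VV*ey[0],u0*ex[1]+VV*ey[1],ZZ],-1)
    q=W@T[:3,:3].T+T[:3,3]; q=q@c["mtx"].T; m=(q[...,:2]/q[...,2:]).astype(np.float32)
    r=cv2.remap(c["frame"],m[...,0],m[...,1],cv2.INTER_LINEAR)
    for t in range(-180,-119,10): cv2.line(r,(int((-115-t)*k),0),(int((-115-t)*k),8 if t%50 else 20),(0,255,255),1)
    if n!="side3": out.append(r[:600])
    H=hsv({"frame":r}); red=((H[...,0]<8)|(H[...,0]>172))&(H[...,1]>150)
    print(n,"red V",VV[red].mean().round(1) if red.any() else None,np.percentile(VV[red],[2,98]).round(1) if red.any() else None)
    g=cv2.cvtColor(r,cv2.COLOR_RGB2GRAY).astype(float)
    for z in(178,170,162,120,112,104):
        row=g[np.abs(zs-z)<2].mean(0); print(z,np.round(row[::8]).astype(int))
cv2.imwrite("pics/rect.png",np.hstack(out)[:,:,::-1])
E
```

```text
wrist3 red V -155.2 [-162.5 -147.8]
178 [ 43  43  43  42  43  43  43  42  41  40  40  42  43  54  84 100  94  85
  82  92 117 137 149 160 167 167 167 169 171 171 167 148 116  90  82  80
  78  77]
170 [ 43  43  42  43  43  42  42  41  38  37  36  38  40  54  82 100  94  85
  83  93 117 138 149 160 166 167 166 168 170 170 166 145 104  67  56  54
  54  55]
162 [ 43  42  43  42  43  43  43  43  43  42  41  40  43  64 114 147 149 148
 145 138 133 139 150 160 166 167 167 167 169 170 165 145 102  67  56  63
  80  86]
120 [ 42  43  43  42  42  43  42  43  42  43  42  42  44  54  75  89  91  87
  85  92 111 132 148 159 165 166 165 165 167 167 160 138 108  95  85  65
  56  55]
112 [ 43  42  42  42  42  43  43  43  42  43  43  42  45  57  81  99  97  89
  87  94 112 133 147 159 165 166 165 165 166 166 161 141 105  73  59  58
  57  55]
104 [ 49  49  49  48  49  50  51  51  51  51  52  51  54  76 126 172 192 182
 165 156 145 141 149 159 165 166 166 165 167 166 161 143 108  76  60  56
  56  56]
top2 red V -153.8 [-159.2 -147.8]
178 [ 69  68  66  73 100 143 164 163 158 157 156 156 155 154 142 113  
[... 1171 characters left out ...]
59 161 162 163 165 166 168 173 176 174 168 160 151
 141 131]
162 [185 177 164 156 152 151 152 152 152 151 152 162 177 181 174 163 150 145
 147 150 154 157 160 161 163 164 165 166 165 163 159 157 151 146 140 134
 128 122]
120 [128 128 129 129 129 128 127 126 125 125 124 123 125 127 129 130 133 137
 140 143 145 147 147 148 149 151 152 150 149 148 146 139 129 117 109 100
  92  83]
112 [129 129 128 127 127 126 125 125 124 124 124 124 127 130 133 135 137 139
 141 143 145 146 147 148 147 147 146 145 144 143 142 136 126 119 109 100
  91  84]
104 [128 127 127 126 126 125 125 125 126 127 128 129 130 132 134 136 138 139
 141 143 145 145 145 144 144 143 143 144 144 144 145 134 126 116 111 108
 107 108]
```

View pics/rect.png

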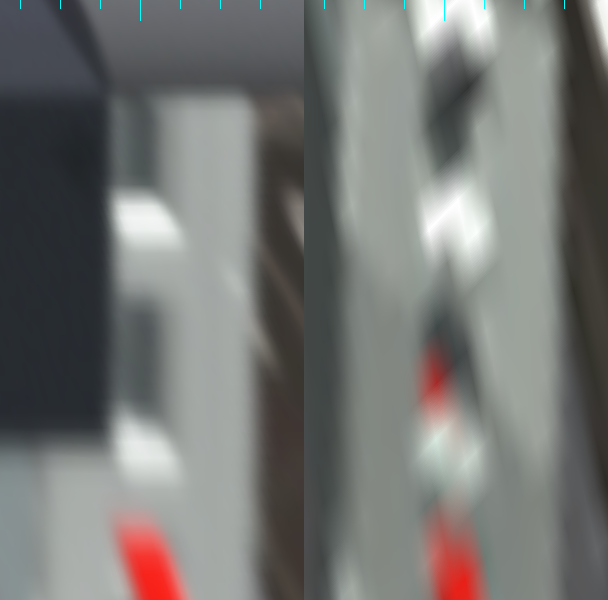

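Slot centre line is v ≈ −152 (the top and wrist views agree to about 1 mm), with the strip's front at u ≈ 611.5 and yaw ≈ −12.5°. I'll move in front of it and descend to insertion height.

>>> step_arm:
  increments:
    - [[0,0,0.008,0,-0.925,0,1],[0,0,0,0,-0.925,0,1],[0,0,0,0,-0.925,0,1],[0,0,0,0,-0.925,0,1],[0,0,0,0,0,0,1]]

```text
clock: 7.05
eef_pos: [472.6, -254.2, 505.4]
eef_rot: [3.141, -0.002, 2.925]
wrist_force: [0.1, 1.2, -5.0]
finger_gap: 10.0
finger_force: 40.0
```

>>> step_arm:
  increments:
    - [[0,0,0,0,0,0.9,1],[0,0,0,0,0,0.9,1],[0,0,0,0,0,0.9,1],[0,0,0,0,0,0.9,1],[0,0,0,0,0,0.3,1]]

```text
clock: 7.55
eef_pos: [472.9, -250.4, 347.0]
eef_rot: [3.139, -0.006, 2.929]
wrist_force: [-0.7, 0.1, -4.5]
finger_gap: 9.9
finger_force: 40.0
```

>>> step_arm:
  increments:
    - [[0,0,0,0,0,0,1]]

```text
clock: 7.65
eef_pos: [473.2, -251.1, 349.6]
eef_rot: [3.14, -0.003, 2.928]
wrist_force: [-0.3, -0.4, -2.8]
finger_gap: 9.8
finger_force: 40.0
```

```bash
python3 - <<'E'
from st import *; from h import *
from cell import optics
s=st()
c=optics.camera("side");cv2.imwrite("pics/side4.png",cv2.resize(c["frame"][180:310,270:420],None,fx=4,fy=4,interpolation=cv2.INTER_CUBIC)[:,:,::-1])
E
```

```text
t 7.65 pos [ 473.2 -251.1  349.6] u,v 515.1 -147.19 rot deg [179.93  -0.18 167.79] F [-0.3 -0.4 -2.8] gap 9.8
```

View pics/side4.png

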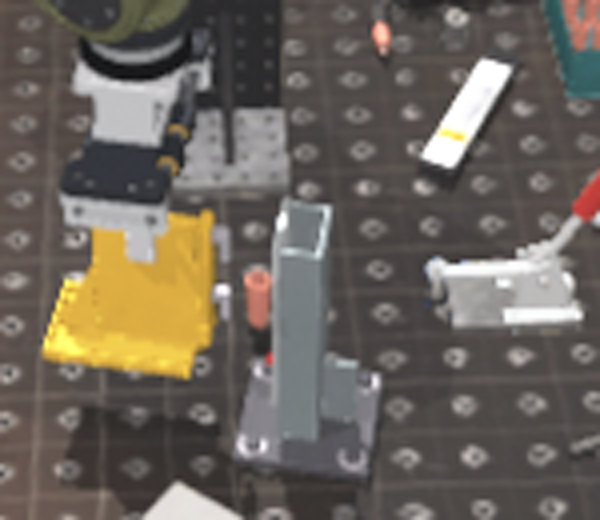

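Side view: the shelf is level, its claws at (222,240)/(222,300) face the strip at (300,230), and the cup at (257,295) is clear. I'll advance to near contact.

>>> step_arm:
  increments:
    - [[0,0,0.006,0,-0.105,0,1],[0,0,0,-0.35,0,0,1],[0,0,0,-0.25,0,0,1],[0,0,0,0,0,0,1],[0,0,0,0,0,0,1]]

```text
clock: 8.2
eef_pos: [495.4, -261.3, 351.3]
eef_rot: [-3.141, 0.0, 2.923]
wrist_force: [-0.0, -0.6, -3.6]
finger_gap: 9.8
finger_force: 40.0
```

```bash
python3 -c "
from st import *; st()"
```

```text
t 8.2 pos [ 495.4 -261.3  351.3] u,v 538.92 -152.54 rot deg [-1.7999e+02  1.0000e-02  1.6746e+02] F [-0.  -0.6 -3.6] gap 9.8
```

>>> step_arm:
  increments:
    - [[0,0,0,-0.15,0.02,0.06,1],[0,0,0,-0.1,0,0,1],[0,0,0,-0.1,0,0,1],[0,0,0,0,0,0,1]]

```text
clock: 8.6
eef_pos: [509.7, -263.6, 348.6]
eef_rot: [-3.142, 0.0, 2.923]
wrist_force: [0.2, 0.2, -4.6]
finger_gap: 9.8
finger_force: 40.0
```

>>> step_arm:
  increments:
    - [[0,0,0,-0.08,0,0,1],[0,0,0,0,0,0,1]]

```text
clock: 8.8
eef_pos: [512.7, -264.2, 348.7]
eef_rot: [3.142, 0.0, 2.923]
wrist_force: [-0.1, 0.4, -3.1]
finger_gap: 9.5
finger_force: 40.0
```

```bash
python3 -c "
from st import *; st()"
```

```text
t 8.8 pos [ 512.7 -264.2  348.7] u,v 556.4 -151.88 rot deg [180.     0.   167.46] F [-0.1  0.4 -3.1] gap 9.5
```

No contact past the strip face, so the claws are entering. I'll continue gently until the back touches.

>>> step_arm:
  increments:
    - [[0,0,0,-0.08,0,0,1],[0,0,0,-0.05,0,0,1],[0,0,0,0,0,0,1]]

```text
clock: 9.1
eef_pos: [517.7, -265.4, 348.6]
eef_rot: [-3.142, 0.0, 2.923]
wrist_force: [-0.3, 0.0, -4.0]
finger_gap: 9.6
finger_force: 40.0
```

>>> step_arm:
  increments:
    - [[0,0,0,-0.04,0,0,1],[0,0,0,0,0,0,1]]

```text
clock: 9.3
eef_pos: [518.9, -265.7, 348.6]
eef_rot: [3.141, -0.002, 2.923]
wrist_force: [-5.3, 1.5, -1.5]
finger_gap: 9.8
finger_force: 40.0
```

```bash
python3 -c "
from st import *; st()"
```

```text
t 9.3 pos [ 518.9 -265.7  348.6] u,v 562.81 -152.02 rot deg [ 1.7999e+02 -9.0000e-02  1.6746e+02] F [-5.3  1.5 -1.5] gap 9.8
```

Contact: the back is on the strip at u≈562.8 with 5 N. I'll ease back 0.6 mm and lower it behind the strip.

>>> step_arm:
  increments:
    - [[0,0,0,0.015,0,0,1],[0,0,0,0,0,0.07,1],[0,0,0,0,0,0.07,1],[0,0,0,0,0,0,1]]

```text
clock: 9.7
eef_pos: [518.4, -265.5, 342.5]
eef_rot: [3.141, -0.001, 2.923]
wrist_force: [-2.3, 0.6, -3.2]
finger_gap: 9.7
finger_force: 40.0
```

>>> step_arm:
  increments:
    - [[0,0,0,0,0,0.05,1],[0,0,0,0,0,0,1]]

```text
clock: 9.9
eef_pos: [518.2, -265.6, 340.8]
eef_rot: [3.141, -0.002, 2.923]
wrist_force: [-7.2, 2.2, -0.7]
finger_gap: 9.6
finger_force: 40.0
```

```bash
python3 -c "
from st import *; st()"
```

```text
t 9.9 pos [ 518.2 -265.6  340.8] u,v 562.05 -152.02 rot deg [ 1.7999e+02 -1.2000e-01  1.6746e+02] F [-7.2  2.2 -0.7] gap 9.6
```

>>> step_arm:
  increments:
    - [[0,0,0,0,0,0.05,1],[0,0,0,0,0,0,1]]

```text
clock: 10.1
eef_pos: [518.1, -265.6, 338.9]
eef_rot: [3.142, -0.002, 2.923]
wrist_force: [-8.0, 0.7, 1.6]
finger_gap: 9.6
finger_force: 40.0
```

>>> step_arm:
  increments:
    - [[0,0,0,0,0,0.05,1],[0,0,0,0,0,0,1]]

```text
clock: 10.3
eef_pos: [518.1, -265.6, 337.0]
eef_rot: [3.142, -0.002, 2.923]
wrist_force: [-8.9, 0.8, 1.1]
finger_gap: 9.6
finger_force: 40.0
```

```bash
python3 - <<'E'
from st import *; from h import *
from cell import optics
st()
c=optics.camera("side");cv2.imwrite("pics/side5.png",cv2.resize(c["frame"][180:310,270:420],None,fx=4,fy=4,interpolation=cv2.INTER_CUBIC)[:,:,::-1])
E
```

```text
t 10.3 pos [ 518.1 -265.6  337. ] u,v 561.96 -152.06 rot deg [ 1.8000e+02 -1.4000e-01  1.6746e+02] F [-8.9  0.8  1.1] gap 9.6
```

View pics/side5.png

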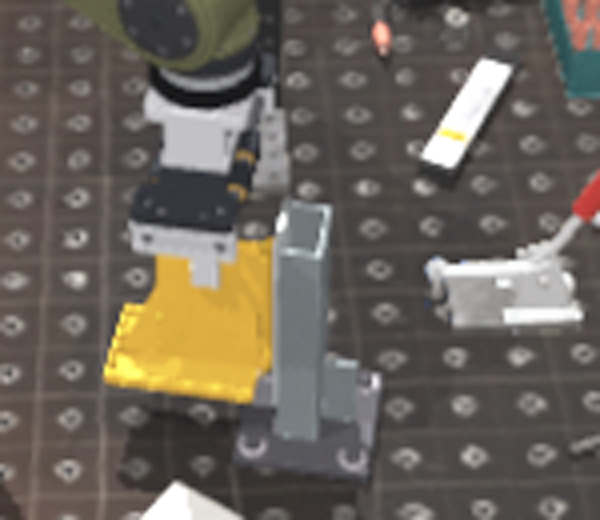

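The claws are hooked and the shelf back lies along the strip at (270,300). The catch is being pushed in (~9 N), so I'll continue down in small steps.

>>> step_arm:
  increments:
    - [[0,0,0,0,0,0.05,1],[0,0,0,0,0,0.05,1],[0,0,0,0,0,0,1]]

```text
clock: 10.65
eef_pos: [518.0, -265.6, 333.0]
eef_rot: [3.142, -0.002, 2.923]
wrist_force: [-9.4, 1.0, 2.0]
finger_gap: 9.6
finger_force: 40.0
```

>>> step_arm:
  increments:
    - [[0,0,0,0,0,0.05,1],[0,0,0,0,0,0,1]]

```text
clock: 10.85
eef_pos: [518.1, -265.6, 331.0]
eef_rot: [3.142, -0.002, 2.923]
wrist_force: [-7.8, 1.4, 0.9]
finger_gap: 9.5
finger_force: 40.0
```

>>> step_arm:
  increments:
    - [[0,0,0,0.01,0,0.05,1],[0,0,0,0,0,0,1]]

```text
clock: 11.05
eef_pos: [518.1, -265.5, 328.8]
eef_rot: [3.141, 0.0, 2.923]
wrist_force: [-0.7, 0.2, -4.6]
finger_gap: 9.6
finger_force: 40.0
```

>>> step_arm:
  increments:
    - [[0,0,0,0,0,0.05,1],[0,0,0,0,0,0,1]]

```text
clock: 11.25
eef_pos: [518.3, -265.5, 327.2]
eef_rot: [-3.141, 0.001, 2.923]
wrist_force: [0.5, 0.2, -2.3]
finger_gap: 9.7
finger_force: 40.0
```

>>> step_arm:
  increments:
    - [[0,0,0,0,0,0.03,1],[0,0,0,0,0,0,1]]

```text
clock: 11.45
eef_pos: [518.2, -265.5, 327.0]
eef_rot: [-3.141, 0.002, 2.923]
wrist_force: [-4.3, 2.5, 6.6]
finger_gap: 9.5
finger_force: 40.0
```

Force dropped near z≈329, then a stop at 327: either home after a snap, or first contact with the catch. I'll press 1 mm more and look.

>>> step_arm:
  increments:
    - [[0,0,0,0,0,0.02,1],[0,0,0,0,0,0,1]]

```text
clock: 11.65
eef_pos: [518.1, -265.5, 327.0]
eef_rot: [-3.141, 0.002, 2.923]
wrist_force: [-8.7, 2.7, 13.5]
finger_gap: 9.8
finger_force: 40.0
```

```bash
python3 - <<'E'
from st import *; from h import *
from cell import optics
st()
for n in("side","top"):
    c=optics.camera(n);np.savez(n+"6.npz",**c);P=cloud(c);H=hsv(c)
    U=P[...,:2]@ex;V=P[...,:2]@ey;Z=P[...,2]
    y=(H[...,0]>18)&(H[...,0]<35)&(H[...,1]>120)&(U>480)&(U<620)&(abs(V+152)<50)
    k=y&(U>590)&(Z>60); print(n,"flange top z",np.percentile(Z[k],[50,95,99,100]).round(1) if k.any() else None,"U max",np.percentile(U[y],[95,99]).round(1))
    red=((H[...,0]<8)|(H[...,0]>172))&(H[...,1]>150)&(abs(V+152)<40)&(abs(U-608)<40)
    print("red",red.sum(), np.argwhere(red).mean(0) if red.any() else "", "Z",Z[red].round(0)[:10])
c=dict(np.load("top6.npz"));a=cv2.resize(c["frame"][150:220,375:455],None,fx=5,fy=5,interpolation=cv2.INTER_CUBIC)
c=dict(np.load("side6.npz"));b=cv2.resize(c["frame"][220:290,290:370],None,fx=5,fy=5,interpolation=cv2.INTER_CUBIC)
cv2.imwrite("pics/v6.png",np.hstack([a,b])[:,:,::-1])
E
```

```text
t 11.65 pos [ 518.1 -265.5  327. ] u,v 562.02 -151.98 rot deg [-1.7995e+02  1.2000e-01  1.6747e+02] F [-8.7  2.7 13.5] gap 9.8
side flange top z [121.8 167.  170.1 241.9] U max [603.4 606.9]
red 0  Z []Traceback (most recent call last):
  File "<stdin>", line 8, in <module>
    return _quantile_unchecked(
        a, q, axis, out, overwrite_input, method, keepdims, weights)
    return _ureduce(a,
                    func=_quantile_ureduce_func,
    ...<5 lines>...
                    overwrite_input=overwrite_input,
                    method=method)
    r = func(a, **kwargs)
    result = _quantile(arr,
                       quantiles=q,
    ...<2 lines>...
                       out=out,
                       weights=wgt)
    slices_having_nans = np.isnan(arr[-1, ...])
                                  ~~~^^^^^^^^^
IndexError: index -1 is out of bounds for axis 0 with size 0
```

The stop is stiff (about +7 N per mm). To tell home from first catch contact, I'll gently lift: if locked, it won't rise.

>>> step_arm:
  increments:
    - [[0,0,0,0,0,-0.05,1],[0,0,0,0,0,0,1]]

```text
clock: 11.95
eef_pos: [518.1, -265.5, 327.1]
eef_rot: [-3.142, 0.0, 2.923]
wrist_force: [-0.4, 0.8, 0.7]
finger_gap: 10.2
finger_force: 40.0
```

>>> step_arm:
  increments:
    - [[0,0,0,0,0,-0.05,1],[0,0,0,0,0,0,1]]

```text
clock: 12.15
eef_pos: [518.1, -265.5, 328.7]
eef_rot: [3.141, -0.001, 2.923]
wrist_force: [0.3, -0.3, -3.9]
finger_gap: 9.6
finger_force: 40.0
```

>>> step_arm:
  increments:
    - [[0,0,0,0,0,-0.04,1],[0,0,0,0,0,0,1]]

```text
clock: 12.35
eef_pos: [518.0, -265.4, 329.2]
eef_rot: [3.141, -0.002, 2.923]
wrist_force: [3.8, -0.9, -19.7]
finger_gap: 9.6
finger_force: 40.0
```

```bash
python3 - <<'E'
from st import *; from h import *
from cell import optics
st()
c=optics.camera("top");a=cv2.resize(c["frame"][150:220,375:455],None,fx=5,fy=5,interpolation=cv2.INTER_CUBIC)
c=optics.camera("side");b=cv2.resize(c["frame"][220:290,290:370],None,fx=5,fy=5,interpolation=cv2.INTER_CUBIC)
cv2.imwrite("pics/v7.png",np.hstack([a,b])[:,:,::-1])
E
```

```text
t 12.35 pos [ 518.  -265.4  329.2] u,v 561.85 -151.89 rot deg [ 1.7995e+02 -1.4000e-01  1.6746e+02] F [  3.8  -0.9 -19.7] gap 9.6
```

View pics/v7.png

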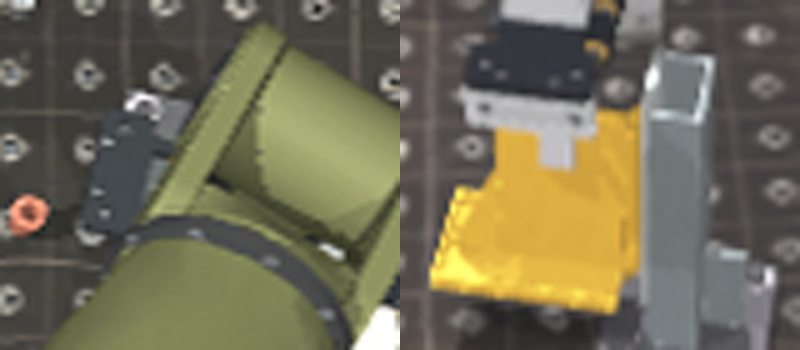

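The lift stopped hard at 329.2 with −16 N, so the catch has locked (top view is blocked by the arm at (260,120); side view shows the shelf flush on the strip at (640,200)). I'll set it back to home, release and retreat.

>>> step_arm:
  increments:
    - [[0,0,0,0,0,0.06,1],[0,0,0,0,0,0.06,1],[0,0,0,0,0,0,1]]

```text
clock: 12.75
eef_pos: [518.2, -265.6, 327.1]
eef_rot: [-3.141, 0.002, 2.923]
wrist_force: [-2.1, 1.5, 0.9]
finger_gap: 9.8
finger_force: 40.0
```

>>> step_arm:
  increments:
    - [[0,0,0,0,0,0,0.4],[0,0,0,0,0,0,0.4],[0,0,0,0,0,0,0.4],[0,0,0,0,0,0,0.4],[0,0,0,0,0,0,0.4]]

```text
clock: 13.25
eef_pos: [518.1, -265.5, 325.9]
eef_rot: [-3.142, 0.0, 2.923]
wrist_force: [0.6, -0.1, 0.8]
finger_gap: 28.1
finger_force: 0.0
```

>>> step_arm:
  increments:
    - [[0,0,0,0,0,-0.3,0.4],[0,0,0,0,0,-0.9,0.4],[0,0,0,0,0,-0.9,0.4],[0,0,0,0,0,-0.9,0.4],[0,0,0,0,0,-0.9,0.4]]

```text
clock: 13.75
eef_pos: [517.7, -265.2, 484.5]
eef_rot: [-3.141, 0.001, 2.923]
wrist_force: [0.3, 0.1, -0.3]
finger_gap: 28.2
finger_force: 0.0
```

>>> step_arm:
  increments:
    - [[0,0,0,0.9,0,0,0.4],[0,0,0,0.9,0,0,0.4],[0,0,0,0.9,0,0,0.4],[0,0,0,0.9,0,0,0.4],[0,0,0,0,0,0,0.4]]

```text
clock: 14.25
eef_pos: [374.8, -233.3, 483.4]
eef_rot: [-3.141, 0.002, 2.922]
wrist_force: [0.6, 0.4, -0.4]
finger_gap: 28.3
finger_force: 0.0
```

```bash
python3 - <<'E'
from st import *; from h import *
from cell import optics
st()
c=optics.camera("wrist");a=cv2.resize(c["frame"],(480,300))
np.savez("wrist8.npz",**c)
c=optics.camera("side");np.savez("side8.npz",**c);b=cv2.resize(c["frame"][215:290,290:370],(320,300),interpolation=cv2.INTER_CUBIC)
cv2.imwrite("pics/v8.png",np.hstack([a,b])[:,:,::-1])
c=dict(np.load("wrist8.npz"))
P=cloud(c);H=hsv(c);U=P[...,:2]@ex;V=P[...,:2]@ey;Z=P[...,2]
y=(H[...,0]>18)&(H[...,0]<35)&(H[...,1]>120)&(U>470)&(U<615)&(abs(V+152)<50)
k=y&(Z>150); print("web top z",np.percentile(Z[k],[10,50,90]).round(1),"slopes",np.linalg.lstsq(np.c_[U[k]-560,V[k]+152,np.ones(k.sum())],Z[k],rcond=None)[0],"Umax",np.percentile(U[k],99))
E
```

```text
t 14.25 pos [ 374.8 -233.3  483.4] u,v 415.14 -150.29 rot deg [-1.7994e+02  1.1000e-01  1.6740e+02] F [ 0.6  0.4 -0.4] gap 28.3
web top z [156.5 166.6 167.7] slopes [-1.51868000e-01 -5.58006546e-02  1.68201151e+02] Umax 605.3317103504698
```

View pics/v8.png

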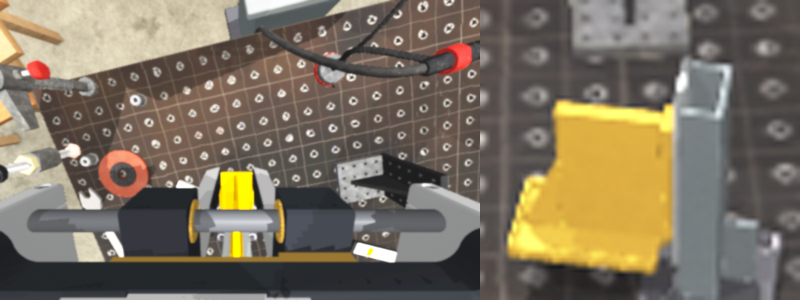

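The shelf hangs flush on the strip (right panel, (600,180)) and the gripper is clear. One numeric level and disturbance check from the top camera, then I'll hand in.

```bash
python3 - <<'E'
from st import *; from h import *
from cell import optics
s=dict(np.load("side8.npz")); w=dict(np.load("wrist8.npz"))
for n,c in(("side",s),("wrist",w)):
    P=cloud(c);H=hsv(c);U=P[...,:2]@ex;V=P[...,:2]@ey;Z=P[...,2]
    y=(H[...,0]>18)&(H[...,0]<35)&(H[...,1]>120)&(abs(V+152)<(8 if n=="side" else 5))&(Z>150)
    for u in range(520,610,15):
        k=y&(U>=u)&(U<u+15)
        if k.sum()>2: print(n,u,k.sum(),"z",np.percentile(Z[k],[50,90]).round(1),"v",np.median(V[k]).round(1))
d=np.load("side0.npz")["frame"];print("side diff cup/coupons:")
T=np.linalg.inv(s["cam_to_world"])
c=optics.camera("top"); t0=dict(np.load("top0.npz"))
for nm,(r0,r1,c0,c1) in dict(cup=(185,200,372,388),c0=(208,230,195,220),c2=(203,227,432,456)).items():
    print(nm,np.abs(c["frame"][r0:r1,c0:c1].astype(int)-t0["frame"][r0:r1,c0:c1]).mean().round(1))
E
```

```text
side 520 22 z [162.6 167.1] v -156.2
side 535 26 z [162.9 165.8] v -154.6
side 550 31 z [161.3 165.9] v -155.2
side 565 29 z [162.5 167.1] v -155.1
side 580 29 z [163.1 165.6] v -155.4
side 595 18 z [165.6 167.9] v -153.7
wrist 550 63 z [166.8 167.2] v -152.1
wrist 565 76 z [166.9 167.7] v -152.2
wrist 580 73 z [166.9 168.2] v -152.3
wrist 595 34 z [166.8 168. ] v -151.2
side diff cup/coupons:
cup 6.7
c0 8.1
c2 79.4
```

```bash
python3 - <<'E'
from h import *
from cell import optics
a=dict(np.load("side0.npz"));b=dict(np.load("side8.npz"))
for c in(a,b):
    H=hsv(c);m=np.zeros((400,640),bool);m[295:328,295:338]=1
    k=m&(H[...,1]<60)&(H[...,2]>170); print(k.sum(),np.argwhere(k).mean(0).round(2))
c=optics.camera("top");print("top range at c2:",np.median(c["range_z"][203:227,432:456]),np.load("top0.npz")["range_z"][215,444])
E
```

```text
410 [311.66 315.51]
403 [311.89 315.2 ]
top range at c2: 1006.5038 1587.6498
```

The second blank hasn't moved; the arm was just blocking it in the top view. The shelf is level, home and locked, so I'm handing in.

```bash
python3 -c "
from cell import workorder; print(workorder.sign_off())"
```

```text
the job is handed in; nothing more can be done
None
```

The shelf is hooked into both slots, home and level, and the job is handed in. A gentle upward pull stopped hard after about 2 mm, so the catch is locked, though the cameras could not see it directly. The shelf is released, the arm is clear, and the cup and both blanks were not disturbed.

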